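# Load the sample mixer and clamp it shut

### The arm

A 6-joint arm with a two-finger parallel gripper is mounted at the origin on the work surface. World frame = base frame: x ahead of the robot, y to its left, z up, the work surface at z = 0. Lengths are in m, angles in rad, forces in N, time in s.
With the tool pointing down it reaches from about 0.375 to 0.975 m from the base axis. Payload 3.8 kg.
Tool frame: the origin (TCP) lies midway between the tips of the shut fingers; the grasp point (between the pads) lies 19 mm behind it; z points along the fingers, y is the line along which they close (so a half turn about z gives the same grasp; the last joint's range is limited). The gripper opens to 88 mm and grips with 3 to 60 N. Pads are 18 mm wide; open, the fingers measure 123 mm over their backs; the gripper's body (75 mm by 187 mm) begins 45 mm behind the grasp point.
Start: joints at [-0.037, 0.264, 1.604, -0, 1.274, -0.037], TCP at [0.675, -0, 0.239] pointing down, gripper open.
Joint ranges: [-2.63, 2.63], [-0.94, 2.18], [0.31, 2.57], [-1.31, 4.45], [0, 2.66], [-2.55, 2.55]. Speed limits (rad/s): [2.57, 2.57, 3.14, 3.14, 3.14, 3.14].

### API

Orientations are given as a rotation vector (axis times angle).
In Python, from cell import manip, inverse_kinematics, cams, order gives the robot as it stands. Calls block until the motion is done:
- manip.move_pose(position, orientation): joint-space move of the TCP to a pose.
- manip.move_linear(position, rate=0.15, rot=None): straight line of the TCP; rot=None keeps the orientation; rate is the mean speed in m/s.
- manip.set_joints(angles): joint-space move.
- manip.set_gripper(opening, force=None): finger opening in m; force is the grip in N (None keeps the last); returns when the fingers have stopped.
- manip.dwell(seconds).
- inverse_kinematics(position, orientation): joint angles nearest the present ones, or None.
- manip.state(): the state.
- cams.capture(name): name is "scene" or "side" or "wrist"; returns a dict with "image" (420x560x3 uint8, blue, green, red), "z_map" (420x560 float32, m along the optical axis (not along the pixel's ray), 0 where there is no reading), "intrinsics" (3x3 intrinsics, pixels), "position" and "orientation" of the camera in the world; the wrist camera has in their place "T_tool_cam" (4x4, takes a point from camera to tool coordinates, whose origin is the TCP and whose axes are the flange's). Camera axes: x right, y down, z forward; pixel columns grow to the right and rows downward; lengths in m; the calibration is good to about 2 mm. A picture is of the moment at which its call begins: read the wrist's pose just before it.
A pose or a line that the arm cannot do raises manip.IKError and nothing moves.
- order.close_job(): hands the job in; it is judged then, once.
The state is a dict: "clock": time; "joint_pos": joint angles; "joint_velocities": joint speeds; "tau": joint torques, N m; "tool_pos": TCP position; "tcp_rot": TCP orientation; "contact_force": force on the tool from outside, world axes, zero at the start; "moment": the same for the moment, N m; "gripper_width": finger opening in m; "grasp_force": force on a finger pad.
Only numpy, scipy, OpenCV 4.12 (cv2) and the standard library are available. Lean on these libraries where they do the work, as an engineer would, in place of code of your own. Each camera call takes 0.05 s, during which the arm holds its last target. There are 200 camera calls.

### The job

The mixer's lid is shut: slide the opener's blade under the lid's front lip and lever the lid open with it, without touching the mixer with the fingers until the lid is well up, and leave the lid standing open while you load every sample pot upright on the chamber floor. When all pots are in, shut the lid fully, and only then swing the clamp fully down onto it. Finish with the opener lying flat lengthwise in the middle of its tray, and leave the other ware on the bench where it stands.

Things in the scene. Friction and masses are not known exactly. Their poses are not given: they have to be found in the camera images.
- mixer: fixed pale grey-green bench mixer; open-top chamber 150 (x) x 260 (y) mm outside, 130 x 240 inside, rim 100 mm up, floor 20 mm up. On its -x side a plinth 260 wide, 86 high, from x -75 to -115 mm; on its +y side a clamp bracket (y 130 to 155 mm, 104 high). Origin: centre of the chamber's outline, on the worktop; x from plinth to lid hinge, z up
- chamber (a point): centre of the chamber's inner floor; axes as the mixer's
- lid (a joint): lid angle: 0 shut, 1.8 rad fully open (just past upright). A flat plate 175 x 260 x 10 mm hinged along the chamber's far (+x) rim; its stiff hinge leaves it where it is put. Shut, its underside is 102 mm up and its front lip juts 25 mm past the chamber wall, leaving a gap 16 mm high above the plinth
- lid_hinge (a point): middle of the lid's hinge axis (75 mm to +x of the mixer's origin, 102 mm up), in the plane of the lid's underside
- lid_lip (a point): middle of the lid's front lower edge, 175 mm from the hinge; moves with the lid
- clamp (a joint): clamp angle: 0 fully down, flat on the shut lid; 2.6 rad fully back, leaning outward over the mixer's +y side; starts back. A steel arm 100 mm long hinged along the mixer's x, with a black cross bar (16 mm thick, 60 long, along the mixer's x) at its end; its stiff hinge leaves it where it is put
- clamp_hinge (a point): middle of the clamp's hinge axis (150 mm to +y of the mixer's origin, 117 mm up)
- clamp_grip (a point): middle of the clamp's cross bar, 100 mm from its hinge
- opener: flat-bladed lid opener: grey handle 110 long x 22 wide x 24 mm high with a steel blade 65 mm long, 36 wide, 4 thick straight ahead of it at mid height. Origin: centre of the handle's underside; x towards the blade, z up
- opener_tip (a point): middle of the blade's end, 120 mm ahead of the origin and 12 mm up
- opener_mid (a point): middle of the opener's whole length, 32.5 mm ahead of the origin and 12 mm up
- tray: fixed shallow steel tool tray 250 (x) x 110 (y) x 14 mm, walls and floor 4 mm; origin: centre of its underside, x along its length
- pot1: sample pot, a white plastic cylinder 50 mm across with a grey screw cap 52 mm across, 65 mm high in all, heavy at the bottom; origin: centre of its underside, z up; not every pot is there each time
- pot2: sample pot, a white plastic cylinder 50 mm across with a grey screw cap 52 mm across, 65 mm high in all, heavy at the bottom; origin: centre of its underside, z up; not every pot is there each time
- pot3: sample pot, a white plastic cylinder 50 mm across with a grey screw cap 52 mm across, 65 mm high in all, heavy at the bottom; origin: centre of its underside, z up; not every pot is there each time
- pot4: sample pot, a white plastic cylinder 50 mm across with a grey screw cap 52 mm across, 65 mm high in all, heavy at the bottom; origin: centre of its underside, z up; not every pot is there each time
- steel_cup: bystander: open steel cup, about 68 mm across, 75 high; origin: centre of underside
- glass_beaker: bystander: open glass beaker about 60 mm across, 85 high; origin: centre of underside
- weight: bystander: brass weight 56 mm across with a knob, 62 high; origin: centre of underside
- wash_bottle: bystander: pale wash bottle with a bent spout, 66 mm across, 185 high; origin: centre of underside
Not all that is in view belongs to the job. Leave any blue look-alike of the pot1 alone.

How it is judged:
By the outcome, as a careful person would: the job done as asked, in the order asked, and still so for the second after the job is handed in, with the robot touching nothing.
Of pot1, pot2, pot3, pot4 only 2 to 4 are there at a start; the rules pass over those that are not, and their reading is None.
At some moment in a run one of pot1, pot2, pot3, pot4 may be knocked a few centimetres aside while the robot is not near it.
It also fails if it takes over 210 s, if anything falls off the work surface, if the arm or the gripper's body presses on something with over 40 N, if the wrist force passes 120 N, or if a joint passes its speed limit or range.

## Working session

There is one attempt and no reset: what is moved stays moved. The work goes in short steps, each a Python script; the robot and the scene stay as the last script left them, time stands still between calls to the robot, and variables do not carry over. Pictures are saved under pics/ and viewed, at most 14 in all, crops included, and the job is handed in when it is done.

```bash
ls; mkdir -p pics; python3 - <<'E'
from cell import manip,cams
import cv2,numpy as np
ims=[]
for n in("scene","side"):
    c=cams.capture(n); cv2.imwrite(f"pics/{n}0.png",c["image"]); np.savez(f"pics/{n}0.npz",**c)
    print(n,c["position"],c["orientation"],c["intrinsics"].tolist())
s=manip.state();print(s["clock"],s["tool_pos"],s["tcp_rot"])
print(cams.capture("wrist")["T_tool_cam"])
E
```

```text
pics
scene [ 1.33151872 -0.47337244  1.76915282] [-2.33203637 -1.26756021  0.34899239] [[536.0482520574318, 0.0, 270.5342049820211], [0.0, 536.0482520574318, 214.67100957818982], [0.0, 0.0, 1.0]]
side [-0.06823105 -0.90995465  0.9020757 ] [-2.12570345  0.61198893 -0.29543118] [[410.0747878965638, 0.0, 276.7488452951246], [0.0, 410.0747878965638, 209.80497279705702], [0.0, 0.0, 1.0]]
0.1 [6.74374038e-01 2.59720550e-05 2.37506824e-01] [-2.22039312e+00 -2.22038590e+00  2.12871589e-03]
[[-3.38307731e-04 -9.56426115e-01 -2.91974265e-01  7.57624190e-02]
 [ 9.99999865e-01 -4.38755849e-04  2.78551491e-04  6.66986742e-04]
 [-3.94519337e-04 -2.91974131e-01  9.56426135e-01 -1.44575107e-01]
 [ 0.00000000e+00  0.00000000e+00  0.00000000e+00  1.00000000e+00]]
```

View pics/scene0.png

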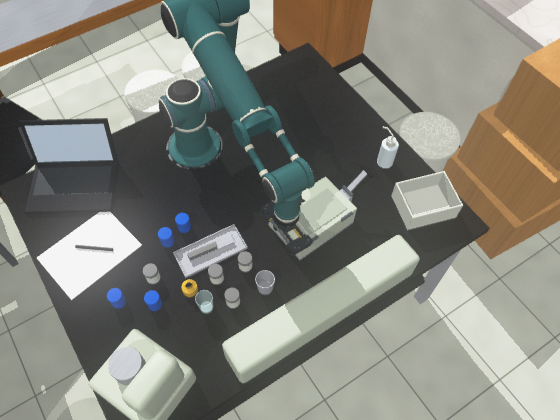

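View pics/side0.png

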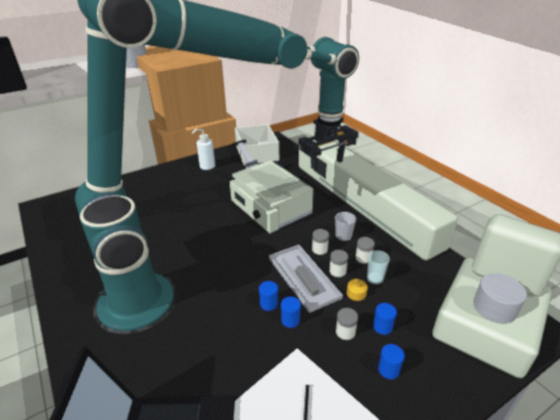

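The scene view shows the mixer at about (313,215) under the arm, and the tray with the opener at (210,250). Four grey-capped pots are at (152,273), (216,273), (245,261) and (232,297). The blue look-alikes, weight (189,288), beaker (204,301), cup (265,282) and wash bottle (388,150) stand apart from them. The side view agrees.

Next I'll swing the arm clear, capture again and build a rectified top view.

```bash
cat > h.py <<'E'
from cell import manip,inverse_kinematics,cams,order
import cv2,numpy as np
from scipy.spatial.transform import Rotation as R
def pose(c):
    if "T_tool_cam" in c: return c["Tw"]
    T=np.eye(4);T[:3,:3]=R.from_rotvec(c["orientation"]).as_matrix();T[:3,3]=c["position"];return T
def cap(n):
    s=manip.state();c=cams.capture(n)
    if n=="wrist":
        T=np.eye(4);T[:3,:3]=R.from_rotvec(s["tcp_rot"]).as_matrix();T[:3,3]=s["tool_pos"];c["Tw"]=T@c["T_tool_cam"]
    return c
def cloud(c):
    T=pose(c);K=c["intrinsics"];z=c["z_map"];v,u=np.mgrid[:z.shape[0],:z.shape[1]]
    p=np.stack([(u-K[0,2])/K[0,0]*z,(v-K[1,2])/K[1,1]*z,z],-1)
    w=p@T[:3,:3].T+T[:3,3]; w[z<=0]=np.nan; return w
def ray(c,u,v,h):
    T=pose(c);K=c["intrinsics"];d=T[:3,:3]@np.array([(u-K[0,2])/K[0,0],(v-K[1,2])/K[1,1],1]);o=T[:3,3]
    return o+d*(h-o[2])/d[2]
def proj(c,p):
    T=pose(c);K=c["intrinsics"];q=T[:3,:3].T@(np.asarray(p)-T[:3,3]);return (K@q/q[2])[:2]
def rot(yaw,tilt=0):  # tool down, closing axis (tool y) at world angle yaw
    y=np.array([np.cos(yaw),np.sin(yaw),0]);z=np.array([0,0,-1.]);x=np.cross(y,z)
    return R.from_matrix(np.stack([x,y,z],1))
E
python3 - <<'E'
from h import *
q=np.array(manip.state()["joint_pos"]);q[0]+=1.45;manip.set_joints(q)
c=cap("scene");np.savez("pics/scene1.npz",**c);cv2.imwrite("pics/scene1.png",c["image"])
w=cloud(c)
bad=~np.isfinite(w[...,2]);print(bad.sum(),manip.state()["clock"])
hsv=cv2.cvtColor(c["image"],cv2.COLOR_BGR2HSV)
z=np.nan_to_num(w[...,2]);X=w[...,0];Y=w[...,1]
ws=(X>.25)&(X<1.1)&(Y>-.75)&(Y<.6)
m=(ws&(z>.008)&(z<.3)).astype(np.uint8)
n,l,st,ce=cv2.connectedComponentsWithStats(m)
for i in range(1,n):
    if st[i,4]<40: continue
    k=l==i; zt=np.percentile(z[k],97); t=k&(z>zt-.006)
    print(i,st[i],"top",round(zt,3),"xy",np.median(X[t]).round(3),np.median(Y[t]).round(3),"ext",[np.round(np.percentile(a[k],[2,98]),3) for a in(X,Y)],"hsv",np.median(hsv[t],0))
print(np.nanmedian(z[(X>.3)&(X<.9)&(abs(z)<.02)]))
E
```

```text
1006 3.3333
20 [377 139  16  30 284] top 0.144 xy 0.502 0.596 ext [array([0.474, 0.527]), array([0.576, 0.599])] hsv [ 37.   13.  197.5]
107 [ 268  164  106   98 4469] top 0.149 xy 0.575 0.418 ext [array([0.491, 0.673]), array([0.059, 0.415])] hsv [105.   9. 115.]
173 [392 178  52  51 924] top 0.095 xy 0.738 0.527 ext [array([0.642, 0.823]), array([0.484, 0.597])] hsv [ 36.  14. 193.]
315 [175 213  17  19 233] top 0.072 xy 0.327 -0.217 ext [array([0.297, 0.347]), array([-0.24 , -0.192])] hsv [109. 192. 227.]
377 [157 225  17  23 241] top 0.071 xy 0.346 -0.299 ext [array([0.302, 0.368]), array([-0.321, -0.274])] hsv [110. 179. 228.]
382 [218 224  29  22  77] top 0.02 xy 0.425 -0.069 ext [array([0.414, 0.518]), array([-0.119, -0.055])] hsv [114.  10. 161.]
419 [198 232  20  10  40] top 0.02 xy 0.414 -0.154 ext [array([0.406, 0.423]), array([-0.199, -0.129])] hsv [109.  10. 172.]
420 [187 232  47  29 434] top 0.033 xy 0.455 -0.212 ext [array([0.433, 0.483]), array([-0.264, -0.094])] hsv [ 60.    2.  158.5]
437 [ 222  235  198  149 9405] top 0.146 xy 0.884 -0.006 ext [array([0.828, 0.942
[... 635 characters left out ...]
ay([-0.123, -0.06 ])] hsv [113.   8. 158.]
856 [180 278  36  36 502] top 0.087 xy 0.637 -0.3 ext [array([0.534, 0.672]), array([-0.343, -0.277])] hsv [ 88.   27.  152.5]
922 [106 287  20  23 277] top 0.072 xy 0.463 -0.548 ext [array([0.433, 0.486]), array([-0.573, -0.526])] hsv [111. 166. 229.]
929 [224 287  16  20 249] top 0.073 xy 0.681 -0.214 ext [array([0.654, 0.702]), array([-0.238, -0.192])] hsv [ 45.   3. 152.]
958 [144 290  18  20 264] top 0.07 xy 0.536 -0.445 ext [array([0.515, 0.564]), array([-0.471, -0.425])] hsv [110. 185. 226.]
1153 [  88  329  109   91 6035] top 0.282 xy 0.847 -0.565 ext [array([0.649, 0.905]), array([-0.712, -0.468])] hsv [ 43.  15. 230.]
1.582652385079264e-05
```

```bash
python3 - <<'E'
import cv2
i=cv2.imread("pics/scene1.png")[120:330,130:410];cv2.imwrite("pics/s1c.png",cv2.resize(i,None,fx=2.8,fy=2.8,interpolation=cv2.INTER_CUBIC))
E
```

```text
(no output)
```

View pics/s1c.png

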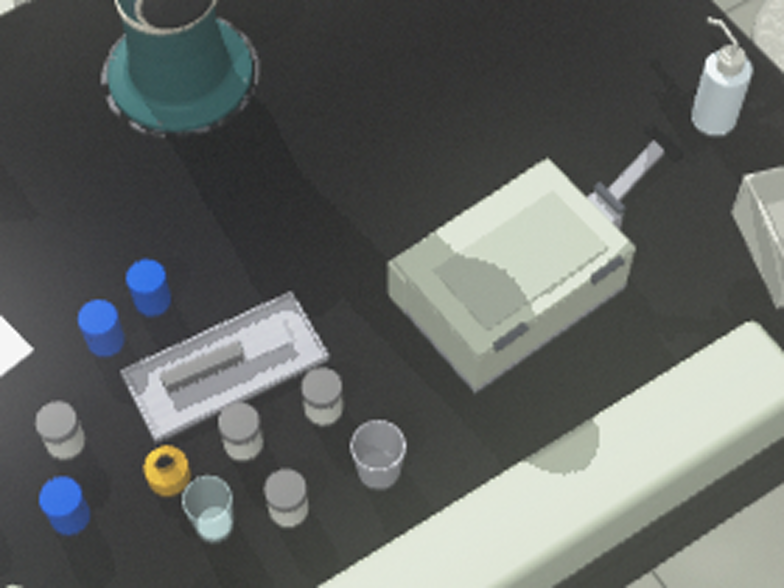

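The clear view shows all four pots, with caps near crop (60,420), (240,420), (322,385) and (287,490). The tray is at (225,362), with the handle towards -y and the blade towards +y. The mixer's lid is shut, its hinge is on the far side, and the clamp leans out at +y. Next I'll take rectangles for the mixer lid, tray and opener.

```bash
cat >> h.py <<'E'
def rect(p):
    (cx,cy),(a,b),t=cv2.minAreaRect((p[:,:2]*1000).astype(np.float32))
    if b>a: a,b,t=b,a,t+90
    t=(t+90)%180-90
    return round(cx,1),round(cy,1),round(a,1),round(b,1),round(t,2)
def caps(c,box=(.3,.9,-.65,.05),h=.065):
    """grey pot caps in cam image -> list of xy at cap height"""
    w=cloud(c);z=w[...,2];hsv=cv2.cvtColor(c["image"],cv2.COLOR_BGR2HSV)
    m=((abs(z-h-.001)<.007)&(w[...,0]>box[0])&(w[...,0]<box[1])&(w[...,1]>box[2])&(w[...,1]<box[3])&(hsv[...,1]<30)).astype(np.uint8)
    m=cv2.morphologyEx(m,cv2.MORPH_OPEN,np.ones((3,3),np.uint8))
    n,l,st,ce=cv2.connectedComponentsWithStats(m);o=[]
    for i in range(1,n):
        if st[i,4]<60: continue
        k=np.argwhere(l==i)[:,::-1]
        P=np.array([ray(c,u,v,h)[:2] for u,v in k])
        o.append([*np.round(P.mean(0),4),*np.round(np.ptp(P,0),3),st[i,4]])
    return o
E
python3 - <<'E'
from h import *
c=dict(np.load("pics/scene1.npz"));w=cloud(c);z=w[...,2];X=w[...,0];Y=w[...,1]
def comp(m,k=3):
    m=cv2.morphologyEx(m.astype(np.uint8),cv2.MORPH_OPEN,np.ones((k,k),np.uint8))
    n,l,st,_=cv2.connectedComponentsWithStats(m);i=1+np.argmax(st[1:,4]);return l==i
hs=cv2.cvtColor(c["image"],cv2.COLOR_BGR2HSV)
reg=(X>.4)&(X<.75)&(Y>0)&(Y<.42)
m=comp(reg&(abs(z-.112)<.008));print("lid",rect(w[m]),np.median(z[m]),m.sum())
K=np.argwhere(m)[:,::-1];print("lid ray",rect(np.array([ray(c,u,v,.112) for u,v in K])))
p=w[reg&(z>.13)];print("clampgrip pts",len(p)); 
t=(Y>.35)&reg&(z>.13);print(np.nanmean(w[t],0),np.nanmax(w[t],0))
tr=(X>.36)&(X<.56)&(Y>-.34)&(Y<0)&(hs[...,1]<60)&(hs[...,2]>90)&(z<.034)&(z>-.003)
m=comp(tr,3);K=np.argwhere(m)[:,::-1];print("tray ray",rect(np.array([ray(c,u,v,.014) for u,v in K])),m.sum())
m=comp((X>.36)&(X<.56)&(Y>-.34)&(Y<0)&(z>.022)&(z<.034),2);print("handle",rect(w[m]),np.median(z[m]),m.sum())
for r in caps(c): print(r)
E
```

```text
lid (581.5, 194.7, 268.0, 186.1, -85.29) 0.11288351147552789 2334
lid ray (581.8, 192.6, 265.8, 183.3, -85.56)
clampgrip pts 123
[0.57469849 0.39301505 0.15208751] [0.58750028 0.41981366 0.17965814]
tray ray (466.1, -183.1, 253.1, 119.5, 85.07) 1806
handle (458.8, -199.7, 85.1, 21.2, 83.96) 0.0250413887578107 94
[np.float64(0.5808), np.float64(-0.1076), np.float64(0.048), np.float64(0.049), np.int32(110)]
[np.float64(0.4464), np.float64(-0.4057), np.float64(0.036), np.float64(0.047), np.int32(74)]
[np.float64(0.5743), np.float64(-0.2233), np.float64(0.047), np.float64(0.031), np.int32(69)]
```

```bash
cat >> h.py <<'E'
MX=np.array([.594,.194]);MY=np.deg2rad(4.5)
def mw(x,y,z): # mixer->world (mm in)
    c,s=np.cos(MY),np.sin(MY);return np.array([MX[0]+(c*x-s*y)/1e3,MX[1]+(s*x+c*y)/1e3,z/1e3])
def opener_tcp(tip,yaw,beta,g):
    """TCP pose so that tip of the opener, held g m ahead of its origin, is at tip with pitch beta"""
    Ro=R.from_euler('ZY',[yaw,-beta]);o=np.asarray(tip)-Ro.apply([.120-g,0,0])  # grasp point on handle axis
    Rt=Ro*rot(np.pi/2)       # tool x=-opener x, tool y=opener y, tool z=-opener z
    return o+Rt.apply([0,0,.019]),Rt.as_rotvec()
E
python3 - <<'E'
from h import *
r=rot(np.deg2rad(175)).as_rotvec()
manip.move_pose([.466-.0,-.183,.24],r)
c=cap("wrist");np.savez("pics/w1.npz",**c);cv2.imwrite("pics/w1.png",c["image"])
s=manip.state();print(s["clock"],s["joint_pos"],s["tool_pos"],c["intrinsics"][0])
g=.042;q0=None
for th in [0,.3,.6,.9,1.2,1.5,1.75]:
    for b in (0,.35*th,.6*th,.8*th):
        t=mw(75-153*np.cos(th)-2*np.sin(th),0,102+153*np.sin(th)-2*np.cos(th))
        q=inverse_kinematics(*opener_tcp(t,MY,b,g));print(round(th,1),round(b,2),None if q is None else np.round(q,2))
E
```

```text
Traceback (most recent call last):
cell.IKError: the arm cannot take that pose within its joint ranges
```

```bash
sed -i "s|Rt=Ro\*rot(np.pi/2).*|Rt=Ro*rot(-np.pi/2)   # tool x=+opener x|" h.py
python3 - <<'E'
from h import *
r=rot(np.deg2rad(-5)).as_rotvec()
manip.move_pose([.466,-.183,.24],r)
c=cap("wrist");np.savez("pics/w1.npz",**c);cv2.imwrite("pics/w1.png",c["image"])
s=manip.state();print(s["clock"],s["joint_pos"],s["tool_pos"],c["intrinsics"][0])
g=.042;q0=None
for th in [0,.3,.6,.9,1.2,1.5,1.75]:
    for b in (0,.35*th,.6*th,.8*th):
        t=mw(75-153*np.cos(th)-2*np.sin(th),0,102+153*np.sin(th)-2*np.cos(th))
        q=inverse_kinematics(*opener_tcp(t,MY,b,g));print(round(th,1),round(b,2),None if q is None else np.round(q,2))
E
```

```text
6.65 [-4.22859578e-01 -7.02587076e-02  1.96635779e+00  1.22756961e-04
  1.24554709e+00 -3.36683941e-01] [ 0.4662821  -0.18248166  0.23998118] [312.73556756   0.         279.58512267]
0 0 [0.34 0.04 2.17 0.   0.92 1.83]
0 0.0 [0.34 0.04 2.17 0.   0.92 1.83]
0 0.0 [0.34 0.04 2.17 0.   0.92 1.83]
0 0.0 [0.34 0.04 2.17 0.   0.92 1.83]
0.3 0 [ 0.34 -0.    2.12  0.    1.02  1.83]
0.3 0.1 [ 0.36 -0.05  2.19 -0.04  0.9   1.87]
0.3 0.18 [ 0.37 -0.09  2.24 -0.07  0.81  1.91]
0.3 0.24 [ 0.38 -0.11  2.28 -0.11  0.74  1.95]
0.6 0 [ 0.33 -0.01  2.05  0.    1.1   1.82]
0.6 0.21 [ 0.36 -0.11  2.19 -0.08  0.86  1.9 ]
0.6 0.36 [ 0.39 -0.17  2.29 -0.17  0.69  2.  ]
0.6 0.48 [ 0.42 -0.2   2.36 -0.31  0.54  2.14]
0.9 0 [0.31 0.01 1.96 0.   1.17 1.81]
0.9 0.32 [ 0.36 -0.13  2.17 -0.12  0.8   1.93]
0.9 0.54 [ 0.41 -0.2   2.32 -0.34  0.53  2.15]
0.9 0.72 None
1.2 0 [0.3  0.07 1.86 0.   1.22 1.79]
1.2 0.42 [ 0.36 -0.11  2.15 -0.17  0.71  1.96]
1.2 0.72 [ 0.41 -0.16  2.34 -0.68  0.34  2.47]
1.2 0.96 [ 0.44 -0.11  2.45  4.31  0.32 -2.5 ]
1.5 0 [0.28 0.14 1.75 0.   1.24 1.77]
1.5 0.52 [ 0.35 -0.07  2.13 -0.24  0.58  2.01]
1.5 0.9 None
1.5 1.2 [ 0.42  0.09  2.44  3.69  0.64 -1.9 ]
1.8 0 [0.27 0.21 1.67 0.   1.25 1.76]
1.8 0.61 [ 0.34 -0.01  2.12 -0.34  0.46  2.09]
1.8 1.05 [ 0.38  0.07  2.33  3.9   0.38 -2.13]
1.8 1.4 [ 0.39  0.31  2.37  3.51  0.97 -1.73]
```

View pics/w1.png

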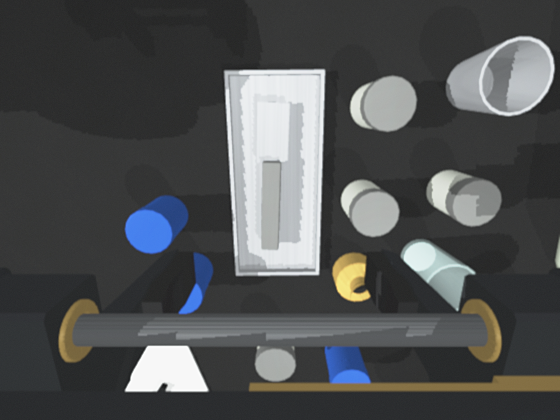

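The wrist view shows the tray with corners near (225,70), (325,70), (319,275) and (236,276). The handle is at (262–282, 160–250), with the blade above it.

```bash
python3 - <<'E'
from h import *
c=dict(np.load("pics/w1.npz"));w=cloud(c);z=w[...,2]
P=np.array([ray(c,u,v,.014) for u,v in((224,70),(325,70),(319,275),(236,276))]);print(P[:,:2].round(4),P.mean(0),rect(P))
sub=(slice(60,280),slice(230,325))
m=np.zeros(z.shape,bool);m[sub]=True
k=m&(z>.021)&(z<.035);print("handle",rect(w[k]),np.median(z[k]),k.sum())
g=cv2.cvtColor(c["image"],cv2.COLOR_BGR2GRAY)
# handle top from grey level
k2=k&(g<190);K=np.argwhere(k2)[:,::-1];print("handle ray",rect(np.array([ray(c,u,v,.028) for u,v in K])),g[200,270],g[200,295],g[120,270])
k=m&(z>.010)&(z<.021);n,l,st,_=cv2.connectedComponentsWithStats(k.astype(np.uint8))
for i in range(1,n):
    if st[i,4]>200: print("band",rect(w[l==i]),st[i])
for r in caps(c): print(r)
E
```

```text
[[ 0.4173 -0.0554]
 [ 0.5269 -0.065 ]
 [ 0.508  -0.3137]
 [ 0.3984 -0.3056]] [ 0.46264478 -0.18492642  0.014     ] (462.7, -184.7, 250.9, 110.1, 85.69)
handle (453.1, -212.4, 109.9, 22.0, 83.21) 0.02657793354880783 1611
handle ray (453.4, -211.0, 108.0, 21.8, 83.2) 178 190 237
band (461.9, -185.4, 251.4, 110.2, 85.5) [ 230   70   95  206 1885]
band (463.4, -127.3, 68.2, 35.8, 83.2) [ 257  102   33   62 1877]
[np.float64(0.7162), np.float64(-0.0908), np.float64(0.04), np.float64(0.063), np.int32(970)]
[np.float64(0.6648), np.float64(-0.0937), np.float64(0.019), np.float64(0.054), np.int32(409)]
[np.float64(0.5799), np.float64(-0.1062), np.float64(0.05), np.float64(0.051), np.int32(2317)]
[np.float64(0.6728), np.float64(-0.2142), np.float64(0.053), np.float64(0.051), np.int32(1825)]
[np.float64(0.5661), np.float64(-0.217), np.float64(0.05), np.float64(0.051), np.int32(1722)]
[np.float64(0.6254), np.float64(-0.2826), np.float64(0.015), np.float64(0.013), np.int32(94)]
[np.float64(0.6592), np.float64(-0.3228), np.float64(0.02), np.float64(0.03), np.int32(195)]
[np.float64(0.4419), np.float64(-0.4052), np.float64(0.051), np.float64(0.053), np.int32(1122)]
```

```bash
sed -i "s|Rt.apply(\[0,0,.019\])|Rt.apply([0,0,.009])|" h.py; cat >> h.py <<'E'
G=.042
def otip(o,yaw,g=.12): return np.array([o[0]+g*np.cos(yaw),o[1]+g*np.sin(yaw),0])
E
python3 - <<'E'
from h import *
a=np.deg2rad(83.2);t=otip([.4533,-.2115],a);t[2]=.0165
p,r=opener_tcp(t,a,0,G);print(p)
manip.set_gripper(.045)
manip.move_pose(p+[0,0,.06],r);manip.move_linear(p,rate=.08)
manip.set_gripper(0.0,force=60)
s=manip.state();print(s["gripper_width"],s["grasp_force"],s["contact_force"])
manip.move_linear(p+[0,0,.10],rate=.15)
p2,r2=opener_tcp(mw(-140,0,200),MY,0,G)
manip.move_pose(p2,r2)
c=cap("wrist");np.savez("pics/w2.npz",**c);cv2.imwrite("pics/w2.png",c["image"])
s=manip.state();print(s["clock"],s["tool_pos"],s["gripper_width"])
E
```

```text
[ 0.45827297 -0.16979545  0.0075    ]
0.021417602218671797 60.05874036345631 [-1.68074324  0.49123625  3.64706686]
12.2583 [0.37673197 0.17650594 0.19062537] 0.021324165162239745
```

View pics/w2.png

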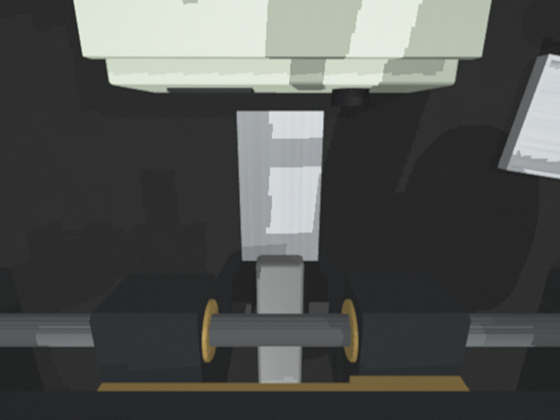

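The lid's lip edge is at row 58 (cols 83–483), the plinth is below it, and the blade is straight with its tip at row 111.

```bash
python3 - <<'E'
from h import *
c=dict(np.load("pics/w2.npz"));w=cloud(c);z=w[...,2]
m=(abs(z-.112)<.004);m[70:]=False
u=np.arange(95,475,5);E=[]
for x in u:
    r=np.nonzero(m[:,x])[0]; E.append(ray(c,x,r.max(),.112))
E=np.array(E);k=np.polyfit(E[:,1],E[:,0],1);print("lip line x=a*y+b",k,"yaw deg",np.degrees(np.arctan(-k[0])),"resid",np.std(E[:,0]-np.polyval(k,E[:,1])))
r=np.nonzero(m[50])[0];print("ends",ray(c,r.min(),50,.112),ray(c,r.max(),50,.112),np.median(z[m]))
for uu in (200,280,380): print([round(float(z[v,uu]),4) for v in range(50,100,4)])
print("blade",[w[v,uu].round(4) for v,uu in((115,245),(115,280),(115,316),(200,280),(250,280))],ray(c,280,111,z[115,280]))
E
```

```text
lip line x=a*y+b [-0.07612395  0.50248122] yaw deg 4.353185424187878 resid 0.00018331067430562718
ends [0.48234899 0.3128981  0.112     ] [0.50252672 0.05568461 0.112     ] 0.11071283435608273
[0.1105, 0.1106, 0.1046, 0.0844, 0.0842, 0.0852, 0.0847, 0.0836, 0.0849, 0.0735, 0.058, -0.0013, -0.0027]
[nan, 0.1105, 0.105, 0.0858, 0.0843, 0.0844, 0.0852, 0.0862, 0.0848, 0.0751, 0.0323, -0.0018, -0.0007]
[0.1105, 0.1106, 0.1051, 0.0848, 0.0848, 0.0844, 0.0839, 0.0843, 0.084, 0.0751, 0.0352, -0.0009, -0.0013]
blade [array([0.4514, 0.197 , 0.1996]), array([0.4525, 0.1826, 0.1993]), array([0.4537, 0.1675, 0.1983]), array([0.4161, 0.1797, 0.1996]), array([0.3914, 0.1777, 0.1986])] [0.45408613 0.18268124 0.19925461]
```

```bash
sed -i "s|^MX=.*|MX=np.array([.5885,.1918]);MY=np.deg2rad(4.35)|" h.py; cat >> h.py <<'E'
def st(tag=""):
    s=manip.state();print(tag,round(s["clock"],1),"p",np.round(s["tool_pos"],3),"F",np.round(s["contact_force"],1),"M",np.round(s["moment"],2),"w",round(s["gripper_width"],4));return s
def lever(th,r,rate,k=.35,dth=0):
    t=mw(75-r*np.cos(th)-2*np.sin(th),0,102+r*np.sin(th)-2*np.cos(th))
    p,q=opener_tcp(t,MY,k*th+dth,G);manip.move_linear(p,rate=rate,rot=q)
E
python3 - <<'E'
from h import *
p,q=opener_tcp(mw(-140,0,94),MY,0,G);manip.move_linear(p,rate=.12,rot=q);st("pre")
p,q=opener_tcp(mw(-80,0,94),MY,0,G);manip.move_linear(p,rate=.06,rot=q);st("in")
for th in(0.02,.1,.2,.35): lever(th,153,.05);st(th)
c=cap("wrist");np.savez("pics/w3.npz",**c);cv2.imwrite("pics/w3.png",c["image"])
E
```

```text
pre 13.3 p [0.372 0.176 0.086] F [ 0.3  0.5 -1.2] M [0.05 0.05 0.  ] w 0.0216
in 14.4 p [0.43  0.18  0.085] F [ 0.3 -0.3 -1.1] M [ 0.07  0.05 -0.01] w 0.0216
0.02 14.8 p [0.433 0.18  0.094] F [-0.5 -0.5 -0.9] M [ 0.01  0.07 -0.03] w 0.0216
0.1 15.1 p [0.434 0.18  0.104] F [ 1.  -0.5 -1.7] M [0.1  0.04 0.05] w 0.0215
0.2 15.5 p [0.437 0.18  0.117] F [-0.4 -0.3 -1. ] M [0.07 0.11 0.02] w 0.0216
0.35 16.1 p [0.444 0.181 0.135] F [-0.   0.3 -1.1] M [ 0.07  0.19 -0.09] w 0.0216
```

View pics/w3.png

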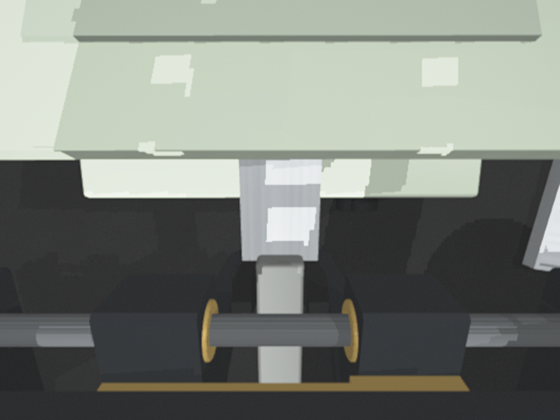

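The lid's lip (row 155) is riding up on the blade with negligible forces, so I'll carry on.

```bash
cat >> h.py <<'E'
def lidangle(c):
    w=cloud(c);d=w[...,:2]-MX;x=d[...,0]*np.cos(MY)+d[...,1]*np.sin(MY);y=-d[...,0]*np.sin(MY)+d[...,1]*np.cos(MY)
    z=w[...,2];m=(abs(y)<.12)&(x>-.12)&(x<.15)&(z>.13)&(z<.29);return x[m],y[m],z[m]
E
python3 - <<'E'
from h import *
for th in(.5,.7,.9,1.1,1.3,1.5,1.68,1.75): lever(th,153,.10,k=.33);st(th)
for n in("scene","wrist"):
    c=cap(n);np.savez(f"pics/{n}4.npz",**c);cv2.imwrite(f"pics/{n}4.png",c["image"])
E
```

```text
0.5 16.5 p [0.454 0.182 0.153] F [-0.5 -0.5 -0.9] M [ 0.06  0.14 -0.04] w 0.0214
0.7 16.9 p [0.473 0.183 0.174] F [-0.2  1.3 -1.8] M [0.03 0.22 0.01] w 0.0216
0.9 17.3 p [0.496 0.185 0.19 ] F [-0.5  0.1 -1.5] M [0.11 0.22 0.01] w 0.0212
1.1 17.8 p [0.523 0.187 0.201] F [-0.1 -0.5 -1.3] M [ 0.03  0.28 -0.02] w 0.0214
1.3 18.2 p [0.553 0.189 0.208] F [-1.   0.2 -0.5] M [0.05 0.35 0.05] w 0.0213
1.5 18.7 p [0.586 0.192 0.209] F [-0.6 -0.4 -1.2] M [0.03 0.36 0.02] w 0.0215
1.68 19.2 p [0.616 0.194 0.205] F [-1.  -0.7 -0.9] M [0.02 0.38 0.01] w 0.022
1.75 19.4 p [0.628 0.195 0.203] F [-1.2  0.3 -1.7] M [ 0.03  0.4  -0.04] w 0.0216
```

```bash
python3 - <<'E'
import cv2,numpy as np
a=cv2.imread("pics/wrist4.png");b=cv2.imread("pics/scene4.png")[100:310,200:480];b=cv2.resize(b,(400,300));a=cv2.resize(a,(400,300));cv2.imwrite("pics/c4.png",np.hstack([a,b]))
E
```

```text
(no output)
```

View pics/c4.png

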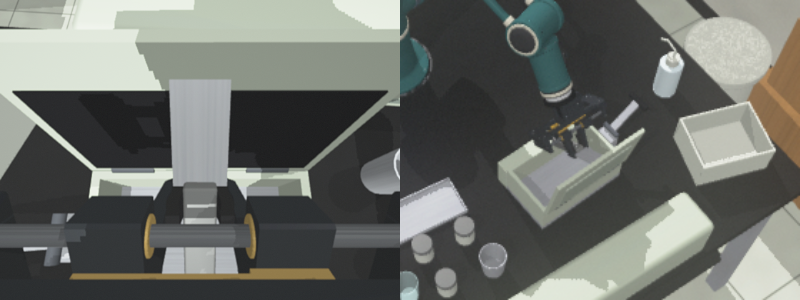

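The lid stands open just past upright, held on the blade tip. Next I'll return the opener to the tray and check it.

```bash
python3 - <<'E'
from h import *
p,q=opener_tcp(mw(20,0,245),MY,.3,G);manip.move_linear(p,rate=.2,rot=q)
p,q=opener_tcp(mw(-60,0,240),MY,0,G);manip.move_linear(p,rate=.25,rot=q)
a=np.deg2rad(85.6);t=otip([.4625,-.185],a,.0875);t[2]=.0168
p,r=opener_tcp(t,a,0,G)
manip.move_pose(p+[0,0,.10],r);manip.move_linear(p+[0,0,.01],rate=.15);manip.move_linear(p,rate=.04);st("down")
manip.set_gripper(.045);manip.move_linear(p+[0,0,.22],rate=.25)
st("up")
w_=None
for n in("scene","wrist"):
    c=cap(n);np.savez(f"pics/{n}5.npz",**c);cv2.imwrite(f"pics/{n}5.png",c["image"])
    for r_ in caps(c): print(n,r_)
x,y,z=lidangle(dict(np.load("pics/scene5.npz")));k=np.polyfit(z,x,1);print("lid tilt rad",np.pi/2+np.arctan(k[0]),len(x),np.ptp(z))
c=dict(np.load("pics/wrist5.npz"));w=cloud(c);zz=w[...,2];m=(zz>.021)&(zz<.035)&(abs(w[...,0]-.4625)<.045)&(abs(w[...,1]+.185)<.12);print("handle",rect(w[m]),np.percentile(zz[m],[10,50,90]))
E
```

```text
down 23.7 p [ 0.463 -0.176  0.008] F [ 0.7 -0.4 -0.9] M [ 0.   -0.06  0.03] w 0.0214
up 25.2 p [ 0.462 -0.175  0.226] F [-0.5 -0.2 -0.7] M [ 0.06  0.05 -0.  ] w 0.0451
scene [np.float64(0.5815), np.float64(-0.106), np.float64(0.042), np.float64(0.044), np.int32(87)]
scene [np.float64(0.5711), np.float64(-0.2178), np.float64(0.048), np.float64(0.045), np.int32(96)]
wrist [np.float64(0.7133), np.float64(-0.0924), np.float64(0.033), np.float64(0.063), np.int32(821)]
wrist [np.float64(0.6653), np.float64(-0.093), np.float64(0.02), np.float64(0.056), np.int32(500)]
wrist [np.float64(0.5799), np.float64(-0.1063), np.float64(0.052), np.float64(0.051), np.int32(2489)]
wrist [np.float64(0.6728), np.float64(-0.214), np.float64(0.053), np.float64(0.051), np.int32(1950)]
wrist [np.float64(0.5659), np.float64(-0.2168), np.float64(0.051), np.float64(0.051), np.int32(1836)]
wrist [np.float64(0.4424), np.float64(-0.3973), np.float64(0.05), np.float64(0.035), np.int32(790)]
lid tilt rad 1.6910772228598487 746 0.15354993827852859
handle (460.6, -218.4, 109.9, 21.9, 85.41) [0.02549467 0.02659244 0.02751924]
```

View pics/wrist5.png

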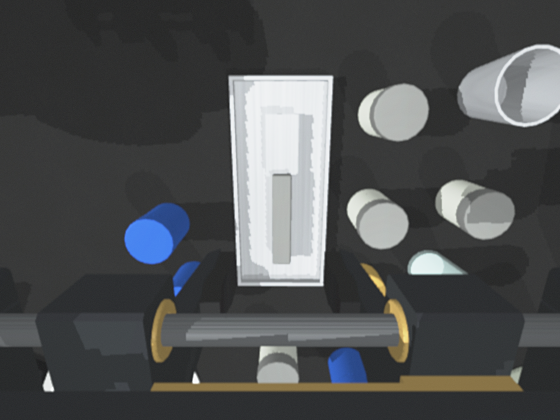

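Opener's midpoint comes out at (463.2,-186.0) mm against the tray centre (462.6,-185), so it is in place. The lid measures 1.69 rad. Next is pot loading.

```bash
cat >> h.py <<'E'
PZ=.030
def choose(p,others):
    best=None
    for d in range(-90,90,5):
        u=np.array([np.cos(np.deg2rad(d)),np.sin(np.deg2rad(d))])
        cl=min(np.hypot(*(p+s*u*k-o[:2]))-o[2]-.012 for s in(-1,1) for k in(.040,.050) for o in others)
        if best is None or min(cl,.03)-abs(d)*1e-5>best[0]: best=(min(cl,.03)-abs(d)*1e-5,d)
    return best
def load(p,tx,ty,others):
    p=np.array(p);manip.set_gripper(.074)
    cl,d=choose(p,others);r=rot(np.deg2rad(d)).as_rotvec()
    manip.move_pose([*p,.22],r);c=cap("wrist")
    f=[k for k in caps(c,(p[0]-.08,p[0]+.08,p[1]-.08,p[1]+.08)) if .044<k[2]<.06 and .044<k[3]<.06 and k[4]>700]
    f.sort(key=lambda k:np.hypot(k[0]-p[0],k[1]-p[1]))
    cv2.imwrite(f"pics/hov_{tx}_{ty}.png",c["image"])
    if not f: raise SystemExit("pot not seen")
    n=np.array(f[0][:2],float);print("pot",p,"->",n,"yaw",d,"clear",round(cl,3))
    if np.hypot(*(n-p))>.012: raise SystemExit("pot moved")
    manip.move_linear([*n,.22],rate=.2) if np.hypot(*(n-p))>.002 else None
    manip.move_linear([*n,PZ],rate=.2);manip.set_gripper(.03,force=25);s=st("grip")
    if s["gripper_width"]<.045: raise SystemExit("no grip")
    manip.move_linear([*n,.20],rate=.25)
    r=rot(MY+np.pi/2).as_rotvec()
    manip.move_pose(mw(-45,-230,200),r)
    manip.move_linear(mw(tx,ty,200),rate=.3)
    manip.move_linear(mw(tx,ty,20+PZ*1e3+8),rate=.2);manip.move_linear(mw(tx,ty,20+PZ*1e3+1),rate=.04);st("placed")
    manip.set_gripper(.062);manip.move_linear(mw(tx,ty,210),rate=.25);st("up")
OBS=[(.69,-.09,.034),(.640,-.305,.030),(.555,-.305,.030)]
E
python3 - <<'E'
from h import *
c=dict(np.load("pics/scene1.npz"));w=cloud(c);z=w[...,2]
m=(z>.03)&(z<.08)&(w[...,0]>.5)&(w[...,0]<.62)&(w[...,1]>-.35)&(w[...,1]<-.26);print("weight",np.nanmedian(w[m],0))
print("beaker rim",ray(c,204,296,.085),"cup",ray(c,265,277,.075))
A=[(.5799,-.1063),(.5659,-.2168),(.6728,-.214),(.442,-.405)]
q=lambda i:[(*A[j],.026) for j in range(4) if j!=i]
load(A[0],29,-66,OBS+q(0))
E
```

```text
weight [ 0.56780626 -0.31443548  0.03548598]
beaker rim [ 0.6406801  -0.29771163  0.085     ] cup [ 0.68985998 -0.08688396  0.075     ]
pot [ 0.5799 -0.1063] -> [ 0.5819 -0.1054] yaw -30 clear 0.03
grip 28.5 p [ 0.582 -0.105  0.031] F [-0.2  0.   4.7] M [ 0.06  0.17 -0.06] w 0.0494
placed 33.0 p [0.623 0.128 0.051] F [-0.6  0.1 -1.5] M [ 0.08 -0.04  0.04] w 0.0492
up 34.2 p [0.621 0.128 0.209] F [-0.3 -0.  -1. ] M [ 0.15 -0.05 -0.01] w 0.062
```

```bash
python3 - <<'E'
from h import *
O=OBS+[(.566,-.314,.030),(.533,-.443,.026),(.458,-.546,.026),(.342,-.297,.026)]
A=[(.5659,-.2168),(.6728,-.214),(.442,-.405)]
for i,t in enumerate([(29,36),(-29,-66),(-29,36)]):
    load(A[i],*t,O+[(*a,.026) for a in A[i+1:]])
E
```

```text
pot [ 0.5659 -0.2168] -> [ 0.5668 -0.2174] yaw 30 clear 0.029
grip 37.6 p [ 0.567 -0.218  0.031] F [-0.   0.1  5.4] M [-0.05  0.12 -0.01] w 0.0494
placed 41.5 p [0.615 0.23  0.051] F [-0.8  1.  -1. ] M [ 0.07 -0.04  0.  ] w 0.0491
up 42.6 p [0.614 0.23  0.209] F [-0.8 -0.1 -1. ] M [ 0.1  -0.07 -0.01] w 0.0621
pot [ 0.6728 -0.214 ] -> [ 0.6753 -0.2143] yaw 0 clear 0.03
grip 46.7 p [ 0.676 -0.215  0.031] F [-1.3  0.1  5.9] M [-0.01  0.24  0.04] w 0.0494
placed 50.7 p [0.565 0.124 0.051] F [-0.  -0.1 -1.7] M [ 0.11 -0.04 -0.01] w 0.0497
up 51.9 p [0.564 0.124 0.209] F [-1.  -0.7 -0.1] M [ 0.08 -0.11 -0.03] w 0.0621
pot [ 0.442 -0.405] -> [ 0.3992 -0.4259] yaw 20 clear 0.03pot moved
```

Pot A was knocked aside, to (0.399,-0.426). I'll pick it up from there.

```bash
python3 - <<'E'
from h import *
O=OBS+[(.566,-.314,.030),(.533,-.443,.026),(.458,-.546,.026),(.342,-.297,.026)]
load((.3992,-.4259),-29,36,O)
manip.move_linear(mw(-60,-20,260),rate=.3)
c=cap("wrist");cv2.imwrite("pics/w6.png",c["image"]);np.savez("pics/w6.npz",**c)
print(caps(c,(.4,.7,0,.4),.085));print(caps(cap("scene"),(.4,.7,0,.4),.085))
E
```

```text
pot [ 0.3992 -0.4259] -> [ 0.3991 -0.4261] yaw 0 clear 0.03
grip 56.5 p [ 0.399 -0.427  0.031] F [-1.1  0.9  4.2] M [ 0.05  0.21 -0.04] w 0.0496
placed 61.1 p [0.557 0.226 0.051] F [-0.2 -0.8 -1.4] M [ 0.08 -0.06  0.02] w 0.0495
up 62.2 p [0.556 0.225 0.209] F [-0.3  0.2 -0.2] M [ 0.09 -0.04 -0.04] w 0.0619
[[np.float64(0.4948), np.float64(0.1842), np.float64(0.06), np.float64(0.258), np.int32(10575)], [np.float64(0.5571), np.float64(0.0684), np.float64(0.04), np.float64(0.006), np.int32(146)], [np.float64(0.5755), np.float64(0.3115), np.float64(0.118), np.float64(0.014), np.int32(533)], [np.float64(0.5653), np.float64(0.1246), np.float64(0.051), np.float64(0.05), np.int32(1692)], [np.float64(0.5574), np.float64(0.2251), np.float64(0.051), np.float64(0.051), np.int32(1696)], [np.float64(0.6142), np.float64(0.2244), np.float64(0.052), np.float64(0.038), np.int32(1178)], [np.float64(0.6235), np.float64(0.1296), np.float64(0.052), np.float64(0.048), np.int32(1460)], [np.float64(0.6566), np.float64(0.1767), np.float64(0.018), np.float64(0.148), np.int32(791)]]
[[np.float64(0.4868), np.float64(0.2483), np.float64(0.039), np.float64(0.13), np.int32(202)], [np.float64(0.5687), np.float64(0.1233), np.float64(0.047), np.float64(0.041), np.int32(85)], [np.float64(0.6249), np.float64(0.1269), np.float64(0.045), np.float64(0.046), np.int32(82)]]
```

View pics/w6.png

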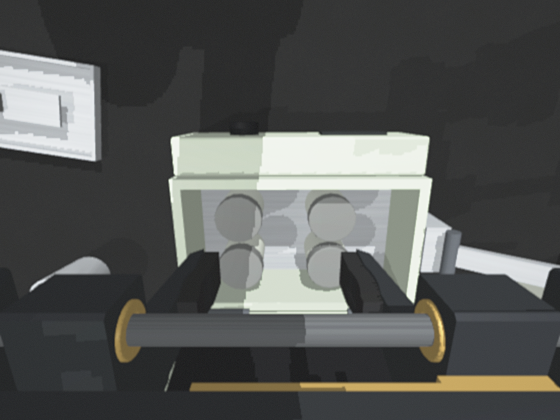

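All four pots stand upright in a 2×2 in the chamber, with caps at (238,217), (331,217), (241,265) and (325,265). Next I'll shut the lid with closed fingers from behind.

```bash
python3 - <<'E'
from h import *
r=rot(MY+np.pi/2).as_rotvec()
manip.set_gripper(0,force=20)
manip.move_linear(mw(-20,0,360),rate=.3)
manip.move_linear(mw(160,0,360),rate=.3);manip.move_linear(mw(160,0,240),rate=.25)
def P(th,R=135,hw=9): return mw(75-R*np.cos(th)+10*np.sin(th)+hw,0,102+R*np.sin(th)+10*np.cos(th))
for th in (1.69,1.5,1.3,1.1,.9,.7,.5,.35,.2,.1,.04):
    manip.move_linear(P(th),rate=.12);s=st(th)
    if np.linalg.norm(s["contact_force"])>40: raise SystemExit("force")
for dz in(0,-1,-2,-3):
    p=P(0);p[2]+=dz/1e3;manip.move_linear(p,rate=.03);s=st(dz)
    if s["contact_force"][2]>12: break
manip.move_linear(p+[0,0,.15],rate=.25)
manip.move_linear(mw(-150,-60,262),rate=.3)
c=cap("scene");np.savez("pics/scene7.npz",**c);cv2.imwrite("pics/scene7.png",c["image"])
w=cloud(c);d=w[...,:2]-MX;x=d[...,0]*np.cos(MY)+d[...,1]*np.sin(MY);y=-d[...,0]*np.sin(MY)+d[...,1]*np.cos(MY)
for a in(-.09,-.06,-.03,0,.03,.06):
    m=(abs(x-a)<.012)&(abs(y)<.11)&(w[...,2]>.09)&(w[...,2]<.16);print(a,np.median(w[...,2][m]).round(4),m.sum())
m=(y>.165)&(y<.3)&(abs(x)<.08)&(w[...,2]>.12)&(w[...,2]<.22);print("clamp",[np.percentile(v[m],[2,50,98]).round(3) for v in(x,y,w[...,2])],m.sum())
i=c["image"][120:300,240:460];cv2.imwrite("pics/s7c.png",cv2.resize(i,None,fx=3,fy=3,interpolation=cv2.INTER_CUBIC))
E
```

```text
1.69 66.2 p [0.699 0.2   0.237] F [ 0.4 -0.   0.5] M [ 0.07 -0.04  0.04] w 0.0006
1.5 66.6 p [0.673 0.198 0.238] F [0.2 0.7 0.1] M [ 0.08 -0.07 -0.02] w 0.0007
1.3 67.0 p [0.646 0.196 0.235] F [ 0.3 -0.4  0. ] M [ 0.16 -0.08  0.  ] w 0.0004
1.1 67.3 p [0.62  0.194 0.227] F [-0.6  0.5  0.9] M [ 0.06 -0.07 -0.06] w 0.0003
0.9 67.7 p [0.597 0.192 0.214] F [-0.2 -0.3  0.7] M [ 0.08 -0.07 -0.02] w 0.0006
0.7 68.1 p [0.576 0.191 0.197] F [0.2 0.3 0.3] M [ 0.07 -0.09  0.  ] w 0.0008
0.5 68.5 p [0.559 0.19  0.175] F [0.9 0.3 0.1] M [ 0.12 -0.06  0.02] w 0.0002
0.35 68.8 p [0.549 0.189 0.157] F [ 0.7 -0.2  0.5] M [ 0.1  -0.1   0.01] w 0.0002
0.2 69.1 p [0.542 0.188 0.138] F [0.2 0.1 0.2] M [ 0.14 -0.04 -0.02] w 0.0006
0.1 69.3 p [0.539 0.188 0.125] F [ 0.2 -1.3 -0.7] M [ 0.06 -0.08 -0.01] w 0.0005
0.04 69.6 p [0.538 0.188 0.117] F [ 0.8 -0.6  0.1] M [ 0.11 -0.05  0.02] w 0.0003
0 69.9 p [0.538 0.188 0.112] F [0.2 1.4 1.4] M [ 0.1  -0.11  0.01] w 0.0002
-1 70.2 p [0.538 0.188 0.112] F [-2.8 -1.4  7.2] M [ 0.04  0.27 -0.  ] w 0.0005
-2 70.4 p [0.538 0.188 0.112] F [-4.6 -1.  12.3] M [-0.18  0.63 -0.07] w 0.0006
-0.09 0.1111 294
-0.06 0.1128 315
-0.03 0.1146 351
0 0.115 347
0.03 0.1148 351
0.06 0.1126 378
clamp [array([-0.027,  0.002,  0.03 ]), array([0.169, 0.214, 0.244]), array([0.126, 0.162, 0.182])] 198
```

View pics/s7c.png

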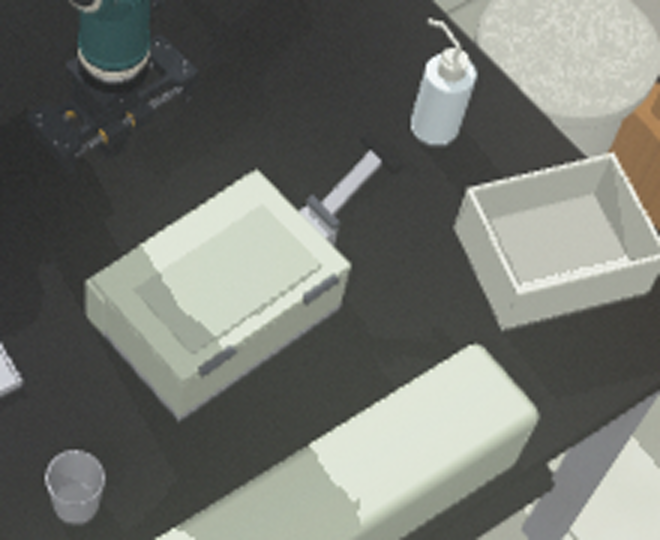

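The lid is shut: its top sits flat at about 112 mm, with a 12 N press reaction. The clamp is still back at (375,165) in the crop. Next I'll swing the clamp, pinching the cross bar by its ends and following the arc.

```bash
python3 - <<'E'
from h import *
r=rot(MY).as_rotvec();off=12
def B(ph,dz=0): return mw(0,150-100*np.cos(ph),117+100*np.sin(ph)-off+dz)
for ph in(2.6,1.5,.2): print(ph,inverse_kinematics(B(ph),r) is not None)
manip.set_gripper(.082)
manip.move_pose(B(2.6,110),r)
c=cap("wrist");cv2.imwrite("pics/w8.png",c["image"]);np.savez("pics/w8.npz",**c)
manip.move_linear(B(2.6),rate=.15);st("at bar")
manip.set_gripper(.04,force=20);s=st("grip")
E
```

```text
2.6 True
1.5 True
0.2 True
at bar 75.7 p [0.571 0.427 0.158] F [-0.7 -0.2  0. ] M [ 0.01  0.   -0.03] w 0.0821
grip 76.1 p [0.57  0.427 0.157] F [-3.8  2.   2.2] M [ 0.21  0.52 -0.  ] w 0.0598
```

View pics/w8.png

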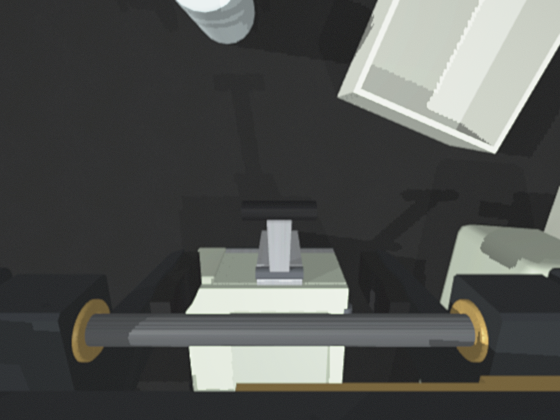

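The picture shows the bar at (280,210) between the fingers. The grip reads 59.8 mm, which matches the bar's 60 mm length. Now I'll follow the arc.

```bash
python3 - <<'E'
from h import *
r=rot(MY).as_rotvec();off=12
def B(ph,dz=0): return mw(0,150-100*np.cos(ph),117+100*np.sin(ph)-off+dz)
for ph in np.arange(2.4,.15,-.2):
    manip.move_linear(B(ph),rate=.12);s=st(round(ph,1))
    if np.linalg.norm(s["contact_force"])>50 or s["gripper_width"]<.055: raise SystemExit("check")
manip.set_gripper(.084);manip.move_linear(B(.2,60),rate=.2)
manip.set_gripper(0,force=20)
for z in list(range(150,117,-4))+list(range(117,106,-1)):
    manip.move_linear(mw(0,52,z),rate=.05);s=manip.state()
    if s["contact_force"][2]>20: break
st("pressed")
manip.move_linear(mw(0,52,260),rate=.25);manip.move_pose(mw(-200,-120,300),rot(MY).as_rotvec());st("clear")
c=cap("scene");cv2.imwrite("pics/scene9.png",c["image"]);s_=cap("side")["image"]
a=cv2.resize(c["image"][120:300,240:460],(400,327));b=cv2.resize(s_[130:285,180:370],(400,327));cv2.imwrite("pics/c9.png",np.hstack([a,b]))
w=cloud(c);d=w[...,:2]-MX;x=d[...,0]*np.cos(MY)+d[...,1]*np.sin(MY);y=-d[...,0]*np.sin(MY)+d[...,1]*np.cos(MY)
m=(abs(x)<.025)&(abs(y-.05)<.006);print("bar top",np.percentile(w[...,2][m],[20,50,80]).round(4))
m=(abs(x)<.08)&(y<0)&(y>-.11);print("lid",np.percentile(w[...,2][m],[5,50,95]).round(4))
E
```

```text
2.4 76.4 p [0.571 0.415 0.173] F [-4.2  2.7  2.7] M [0.33 0.66 0.12] w 0.06
2.2 76.8 p [0.572 0.4   0.187] F [-5.5  0.8  3.7] M [0.36 0.68 0.16] w 0.0597
2.0 77.1 p [0.573 0.383 0.197] F [-4.7  1.1  3.1] M [0.29 0.79 0.16] w 0.0599
1.8 77.4 p [0.575 0.364 0.203] F [-4.7  0.3  5.4] M [0.26 0.81 0.17] w 0.0596
1.6 77.7 p [0.577 0.344 0.206] F [-6.4  0.1  6.3] M [0.08 0.89 0.14] w 0.0595
1.4 78.0 p [0.578 0.323 0.205] F [-5.7 -0.7  7.3] M [-0.13  0.93  0.22] w 0.06
1.2 78.3 p [0.58  0.303 0.199] F [-5.8 -3.2  7.2] M [-0.4   0.85  0.18] w 0.0596
1.0 78.7 p [0.581 0.285 0.19 ] F [-4.9 -4.6  6.3] M [-0.68  0.71  0.17] w 0.0599
0.8 79.0 p [0.582 0.269 0.177] F [-5.  -5.2  5.6] M [-0.81  0.63  0.15] w 0.0595
0.6 79.3 p [0.583 0.256 0.161] F [-1.8 -5.3  2.5] M [-0.77  0.46  0.16] w 0.0593
0.4 79.6 p [0.584 0.247 0.143] F [-2.8 -6.   1.5] M [-0.79  0.35  0.18] w 0.0596
0.2 79.9 p [0.584 0.241 0.124] F [-0.9 -6.2 -0.6] M [-0.92  0.21  0.14] w 0.0597
pressed 84.5 p [0.585 0.244 0.133] F [-12.5  -4.4  29.5] M [-0.81  2.11 -0.02] w 0.0004
clear 86.2 p [0.399 0.057 0.299] F [ 0.2 -0.9  0.6] M [-0.03 -0.06  0.01] w 0.0003
bar top [0.1166 0.1285 0.1329]
lid [0.0174 0.1123 0.1208]
```

View pics/c9.png

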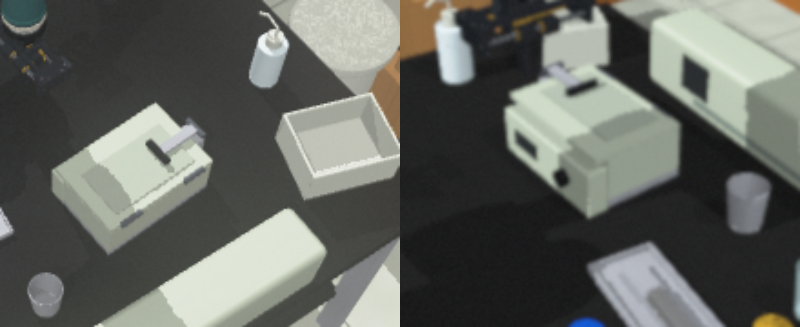

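The clamp is over the lid. I'll press again slowly and log force against height, to confirm it is fully seated.

```bash
python3 - <<'E'
from h import *
r=rot(MY).as_rotvec()
manip.move_pose(mw(0,52,175),r);manip.move_linear(mw(0,52,140),rate=.1)
for z in np.arange(138,112,-1.):
    manip.move_linear(mw(0,52,z),rate=.03);s=manip.state()
    print(z,round(s["tool_pos"][2]*1e3,1),np.round(s["contact_force"],1))
    if s["contact_force"][2]>34: break
manip.move_linear(mw(0,52,175),rate=.2)
c=cap("wrist");cv2.imwrite("pics/w10.png",c["image"]);np.savez("pics/w10.npz",**c)
manip.move_linear(mw(0,-60,262),rate=.3)
c=cap("wrist");cv2.imwrite("pics/w11.png",c["image"]);np.savez("pics/w11.npz",**c)
w=cloud(c);d=w[...,:2]-MX;x=d[...,0]*np.cos(MY)+d[...,1]*np.sin(MY);y=-d[...,0]*np.sin(MY)+d[...,1]*np.cos(MY);z=w[...,2]
for yy in np.arange(.03,.165,.01):
    m=(abs(x)<.006)&(abs(y-yy)<.003);print(round(yy,2),np.nanmedian(z[m]).round(4) if m.any() else None,end="; ")
m=(abs(x-.05)<.006)&(abs(y-.02)<.05);print("\nlid",np.percentile(z[m],[5,50,95]))
print(manip.state()["clock"])
E
```

```text
138.0 138.6 [ 0.7  1.  -0.5]
137.0 137.1 [ 0.4 -0.5  0.1]
136.0 135.9 [-0.9 -0.1 -0.3]
135.0 134.8 [ 0.5 -0.1  0.3]
134.0 133.9 [ 0.2  0.5 -0.6]
133.0 133.3 [-0.9 -0.2  1.8]
132.0 133.2 [-2.5 -1.4  5.7]
131.0 133.1 [-4.1 -1.9 10.1]
130.0 132.9 [-5.3 -2.4 14.2]
129.0 132.8 [-6.3 -3.3 18.7]
128.0 132.7 [-9.4 -4.3 21.5]
127.0 132.6 [-10.4  -3.7  24.9]
126.0 132.5 [-11.8  -4.5  30. ]
125.0 132.4 [-14.3  -5.3  32.7]
124.0 132.3 [-16.4  -6.5  37.9]
0.03 0.1142; 0.04 0.1144; 0.05 0.1316; 0.06 0.1237; 0.07 0.1237; 0.08 0.1235; 0.09 0.1237; 0.1 0.1237; 0.11 None; 0.12 None; 0.13 None; 0.14 None; 0.15 None; 0.16 None; 
lid [0.11301871 0.11423642 0.11546816]
92.8417
```

View pics/w11.png

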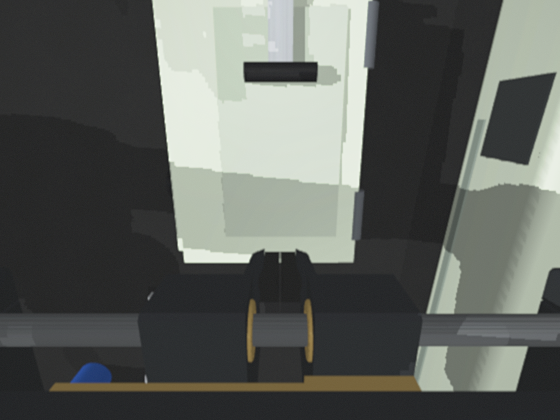

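The clamp arm is level (top at 123.7 mm all along), so it is fully down. The stiff contact confirms it, with the bar at (280,72) flat on the shut lid. The robot is clear, so I'm handing in.

```bash
python3 -c "
from h import *
manip.move_linear(mw(-60,-120,300),rate=.25)
print(order.close_job())"
```

```text
the job is handed in; nothing more can be done
None
```

The job is handed in at about 94 s of the 210 s, with no verdict returned: I levered the lid open with the opener, put the opener back in the middle of its tray, loaded all four pots upright (one had been knocked aside), then shut the lid and swung the clamp fully down.

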